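# Empty the tea strainer and hold it over the guest's cup

## Task

The hand-held tea strainer stands in its small steel drip bowl, still full of spent rosehips: lift it out by its handle, tip all four hips out into the blue slop bowl and turn the strainer upright again. Then carry it clear across the board of candle glasses to the cup that stands on the square slate dish, and finish while still holding the strainer there, quite still and level, centred over the cup's mouth with its underside about a centimetre above the rim and nothing but the gripper touching it, ready for the tea to be poured through. Never touch the cup with the strainer, and leave the cup and its dish, the candle glasses and the spare cup where they stand.

Things in the scene. Friction and masses are not known exactly. Their poses are not given: they have to be found in the camera images.
- strainer: steel tea strainer: open cone 18.5 mm deep, inner slope 41 degrees, mouth 56 mm, floor 22 mm across; flange at the mouth 76 mm across; wire ear to 50 mm from the axis, away from the handle. Origin: centre of the floor's underside. z up out of the mouth, handle to -x. It stands level with its flange on the drip bowl's rim; tipped 60 degrees nose down it drains
- strainer_grip (a point): middle of the straight dark wooden handle, 95 mm behind the strainer's axis and 31 mm above its underside (60 mm above the counter at the start). The wooden part is 82 mm long (41 mm either way), 12 mm wide and 10 mm high, level when the strainer is level
- strainer_lip (a point): front edge of the strainer's flange on the side away from the handle, 36 mm from the axis, at mouth height
- drip_bowl: small steel drip bowl in which the strainer stands, 70 mm across, 45 mm high, 63 mm across inside at the rim, loose, 300 g; origin: centre of its underside
- hip_1: spent rosehip, dark red, about 13 mm round, 10 g; starts inside the strainer; origin: its centre
- hip_2: spent rosehip, dark red, about 13 mm round, 10 g; starts inside the strainer; origin: its centre
- hip_3: spent rosehip, dark red, about 13 mm round, 10 g; starts inside the strainer; origin: its centre
- hip_4: spent rosehip, dark red, about 13 mm round, 10 g; starts inside the strainer; origin: its centre
- slop_bowl: open round blue ceramic bowl, mouth 136 mm across, 62 mm high, wall 4 mm, 450 g; origin: centre of its underside. It and the drip bowl may stand either way round on the left of the board
- guest_cup: the small white cup on the slate dish, loose; body 59 mm across, 55 mm high, its floor at the origin's height; the body's axis lies 14.5 mm along its +y from the origin, its handle points to -y (44 mm from the origin)
- cup_mouth (a point): centre of the guest cup's mouth, at rim height (about 61 mm above the counter); z up
- slate_dish: square black slate dish under the guest cup, 98 x 98 x 10 mm with a 4 mm rim, the cup stands on its 6 mm floor; origin: centre of its underside
- spare_cup: a second white cup of the same kind, standing on the bare counter at the right; leave it alone; origin as in the guest cup
- board: dark walnut serving board, fixed, 330 (along its x) x 150 x 18 mm, between the bowls and the guest's cup; origin: centre of its underside
- candle_small: amber candle glass on the board, 102 mm across, 98 mm high (top 116 mm above the counter), loose; origin: centre of its underside
- candle_tall: amber candle glass on the board, 110 mm across, 140 mm high (top 158 mm above the counter), loose; origin: centre of its underside
Mind the look-alikes: they are no part of the job. What is shaped like the drip_bowl but purple is not meant. Of the things that look like the slate_dish, take the one that is farthest to the robot's left at the start.

How it is judged:
By the outcome, as a careful person would: the job done as asked, in the order asked, and still so for the second after the job is handed in, while the arm keeps its last pose, push and grip.
It also fails if it takes over 61 s, if anything falls off the work surface, if the arm or the gripper's body presses on something with over 40 N, if the wrist force passes 120 N, or if a joint passes its speed limit or range.

## Robot

A 6-joint arm with a two-finger parallel gripper is mounted at the origin on a cart in front of the work surface, level with it; the furniture and walls round the work are solid. World frame = base frame: x ahead of the robot, y to its left, z up, the work surface at z = 0. Lengths are in m, angles in rad, forces in N, time in s.
With the tool pointing down it reaches from about 0.3 to 0.875 m from the base axis. Payload 6.4 kg.
Tool frame: the origin (TCP) lies on the mounting face of the last link; the fingertips stand 173 mm ahead of it and the grasp point (between the pads) lies 155 mm ahead of it (ctrl.tip_reach is the distance from the TCP to the fingertips, in m); z points along the fingers, y is the line along which they close (so a half turn about z gives the same grasp; the last joint's range is limited). The gripper opens to 85 mm and grips with 20 to 120 N. Pads are 22 mm wide; open, the fingers measure 114 mm over their backs; the gripper's body (76 mm by 85 mm) begins 54 mm behind the grasp point. The pads swing forward as they close: fully open they stand 13 mm farther back than shut.
Start: joints at [-1.456, 0.181, 1.607, -0, 1.354, -0.206], TCP at [0.181, -0.546, 0.405] pointing down, gripper open.
Joint ranges: [-2.99, 2.99], [-0.89, 2.07], [0.3, 2.58], [-1.14, 4.28], [0, 2.63], [-3.12, 3.12]. Speed limits (rad/s): [2.57, 2.57, 3.01, 3.14, 3.14, 3.14].

## Interface

Orientations are given as a unit quaternion [w, x, y, z].
In Python, from bench import ctrl gives the robot as it stands.
- The arm moves only by the shell command python3 -m pendant 'ROWS'. ROWS is JSON, a list that holds one entry, the list of rows, each a list of 7 numbers: the opening, from 0 (shut) to 1 (fully open), then the shift along the tool's x, y, z in mm, then the turn, a rotation vector about the tool's x, y, z in rad. A call has 1 to 5 rows; each row is the pose to reach, as a shift and turn from the pose commanded when the call began, along the tool's axes at that moment; what a row does not reach only later rows make up. A row lasts 1/12 s, in which the tool goes at most 41.7 mm and 7.16 degrees, less where a joint would pass 70% of its speed; a pose out of reach is approached as far as the arm can. A call with a gripper value outside its range is refused whole. The fingers move at their own pace and stop on an object; the grip force is fixed at half the most. Time passes only in rows, so rows that repeat a pose let the fingers close. It gives the time, the measured TCP pose, the force, the opening and the grip force at its end, in the units of the state.
- ctrl.get_obs(): the state, without advancing time (a new reading comes with each control period).
- ctrl.camera(name): name is "scene" or "top"; returns the picture (420x560x3 uint8, red, green, blue); there is no depth.
- ctrl.camera_params(name): a dict with "mtx" (3x3 intrinsics, pixels), "distortion" ([k1, k2, p1, p2, k3] as OpenCV has them; the pictures are not rectified), "world_from_camera" (4x4, takes a point from camera to world coordinates). Camera axes: x right, y down, z forward; pixel columns grow to the right and rows downward; lengths in m; the calibration is good to about 2 mm. A picture is of the moment at which its call begins. camera_params takes no time and is no camera call.
- ctrl.hand_in(): hands the job in; it is judged then, once.
Trained networks look in the newest picture that a camera, given by its name, has taken for a name from the list of things; names that differ only in an ending like _2 or _b are one class to them, and where a whole thing is asked for, a point or a joint stands for the part that bears it (a point fixed in the world has none). Each returns a list of dicts, best first, with "confidence" (0 to 1); they miss things now and then, are a little off and sometimes report something else, mostly with a low value. They report only what shows in the picture. A call takes as long as a camera call. They do not tell look-alikes from the thing itself.
- ctrl.boxes_of(camera, name): "point" ([column, row] as shares, 0 to 1, of the picture: columns of its width, rows of its height, amid what is visible of it).
The state is a dict: "time_s": time; "q": joint angles; "dq": joint speeds; "joint_efforts": joint torques, N m; "eef_pos": TCP position; "eef_rot": TCP orientation; "wrist_force": force on the tool from outside, world axes, zero at the start; "torque": the same for the moment, N m; "opening": opening from 0.0 (shut) to 1.0 (fully open); "grasp_force": force on a finger pad.
Only numpy, scipy, OpenCV 4.12 (cv2) and the standard library are available. Lean on these libraries where they do the work, as an engineer would, in place of code of your own. Each camera call takes 0.05 s, during which the arm holds its last target. There are 200 camera calls.

## Working session

There is one attempt and no reset: what is moved stays moved. The work goes in short steps, Python scripts to look and compute and a shell command to move; the robot and the scene stay as the last step left them, time stands still between calls to the robot, and variables do not carry over. Pictures are saved under pics/ and viewed, at most 10 in all, crops included, and the job is handed in when it is done.

```bash
mkdir -p pics; ls
python3 - <<'E'
from bench import ctrl
import cv2,json
for c in("scene","top"):
    im=ctrl.camera(c); cv2.imwrite(f"pics/{c}0.png",im[:,:,::-1])
    p=ctrl.camera_params(c); print(c,p)
    for n in("strainer","strainer_grip","strainer_lip","drip_bowl","slop_bowl","guest_cup","cup_mouth","slate_dish","candle_small","candle_tall","board"):
        print(n,[([round(d["point"][0]*560),round(d["point"][1]*420)],round(d["confidence"],2)) for d in ctrl.boxes_of(c,n)])
o=ctrl.get_obs();print(o)
E
```

```text
pics
scene {'mtx': array([[405.41616835,   0.        , 285.46214035],
       [  0.        , 405.41616835, 212.65675369],
       [  0.        ,   0.        ,   1.        ]]), 'distortion': array([0.03770682, 0.        , 0.        , 0.        , 0.        ]), 'world_from_camera': array([[-0.81783549, -0.26445994,  0.51108322, -0.03812035],
       [-0.57531661,  0.35649172, -0.73615518,  0.89178373],
       [ 0.01248663, -0.8960885 , -0.44369977,  0.60946757],
       [ 0.        ,  0.        ,  0.        ,  1.        ]])}
strainer [([273, 244], 0.73)]
strainer_grip [([270, 240], 0.81)]
strainer_lip [([271, 241], 0.61)]
drip_bowl [([246, 228], 0.94), ([263, 256], 0.72)]
slop_bowl [([193, 271], 0.83)]
guest_cup []
cup_mouth []
slate_dish [([381, 202], 0.6)]
candle_small [([274, 200], 0.77)]
candle_tall [([317, 206], 0.59)]
board [([306, 228], 0.67)]
top {'mtx': array([[546.84345366,   0.        , 282.63950839],
       [  0.        , 546.84345366, 216.78210916],
       [  0.        ,   0.        ,   1.        ]]), 'distortion': array([0.01684063, 0.        , 0.        , 0.        , 0.      
[... 648 characters left out ...]
me_s': 1.2, 'q': array([-1.45631224e+00,  1.80805998e-01,  1.60698859e+00,  2.79899390e-07,
        1.35380354e+00, -2.06306543e-01]), 'dq': array([-0.00132965,  0.0010006 , -0.00133729,  0.00077612, -0.0017    ,
        0.00042855]), 'joint_efforts': array([-8.38155938e-04, -4.44852626e+01, -3.51677370e+01, -3.08896051e-04,
        6.44393294e-04,  4.97475128e-06]), 'eef_pos': array([ 0.18132256, -0.54568223,  0.40469061]), 'eef_rot': array([-2.72844732e-06,  9.87164230e-01,  1.59708430e-01,  2.62166314e-07]), 'wrist_force': array([-1.05012858e+00, -7.89376504e-01, -8.55534515e-04]), 'torque': array([ 0.02594687, -0.06169156, -0.00999225]), 'grasp_force': 0.0, 'opening': 1.0031543222941386}
```

Run:
```python
import cv2
a=cv2.imread("pics/top0.png"); cv2.imwrite("pics/t1.png",cv2.resize(a[140:300,190:450],None,fx=3,fy=3,interpolation=cv2.INTER_CUBIC))
a=cv2.imread("pics/scene0.png"); cv2.imwrite("pics/s1.png",cv2.resize(a[120:330,130:440],None,fx=2.5,fy=2.5,interpolation=cv2.INTER_CUBIC))
```

```text
(no output)
```

View pics/t1.png

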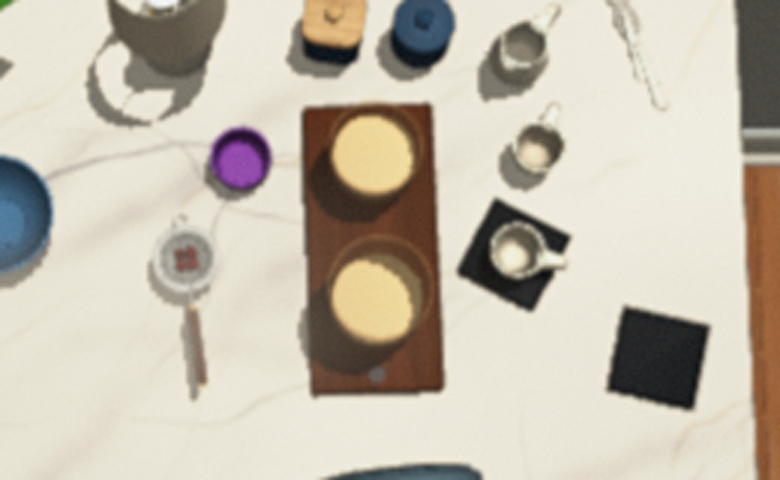

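View pics/s1.png

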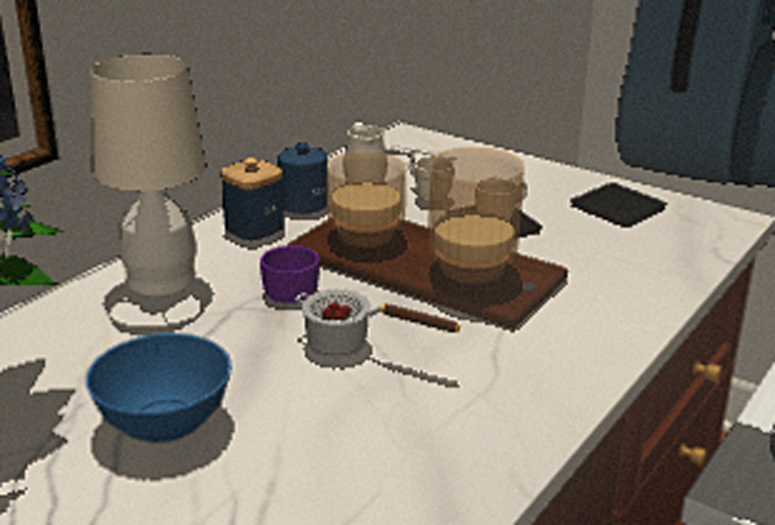

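The top crop shows the strainer at crop (186,259) with its handle running from (193,310) to (203,385). The cup on the left slate is at (518,250), and the candles are at (373,153) and (373,300). The blue bowl is at the left edge, and its centre in the scene picture is about (194,268). The purple bowl and the right-hand slate are decoys.

```bash
cat > h.py <<'E'
from bench import ctrl
import numpy as np,cv2
from scipy.spatial.transform import Rotation as R
def world(c,uv,z):
    p=ctrl.camera_params(c);T=p["world_from_camera"]
    n=cv2.undistortPoints(np.array([[uv]],float),p["mtx"],p["distortion"])[0,0]
    d=T[:3,:3]@[n[0],n[1],1];o=T[:3,3];return o+d*(z-o[2])/d[2]
def proj(c,X):
    p=ctrl.camera_params(c);T=np.linalg.inv(p["world_from_camera"])
    return cv2.projectPoints(np.array(X,float).reshape(-1,1,3),cv2.Rodrigues(T[:3,:3])[0],T[:3,3],p["mtx"],p["distortion"])[0][:,0]
E
python3 - <<'E'
from h import *
np.set_printoptions(precision=4,suppress=True)
f=lambda x,y:(190+(x+.5)/3-.5,140+(y+.5)/3-.5)
for n,c,z in [("strainer",(186,259),.0475),("h_front",(193,308),.06),("h_back",(203,385),.06),("cup",(517,249),.061),("spare",(539,150),.055),("dish_c",(514,253),.008),
 ("cs wax",(373,153),.09),("small rim",(377,143),.116),("tall rim",(383,290),.158),("board tl",(303,107),.018),("tr",(432,103),.018),("bl",(311,394),.018),("br",(443,390),.018),("purple",(241,158),.045)]:
    print(n,world("top",f(*c),z))
print("slop",world("scene",(194,267),.062))
a=cv2.imread("pics/top0.png").astype(int)
B,G,Rr=a[:,:,0],a[:,:,1],a[:,:,2]
m=(Rr-B>30)&(Rr<170); m[:, :240]=0;m[:,262:]=0;m[:236]=0;m[276:]=0
y,x=np.nonzero(m);print("handle",len(x),x.mean(),y.mean(),x.min(),x.max(),y.min(),y.max());w,v=np.linalg.eigh(np.cov(np.c_[x,y].T));print(v[:,1])
print("grip",world("top",(x.mean(),y.mean()),.06))
m=((Rr-B>40)&(Rr-G>40));m[:,:240]=0;m[:,262:]=0;m[:216]=0;m[236:]=0
y,x=np.nonzero(m);print("hips",len(x),x.mean(),y.mean(),world("top",(x.mean(),y.mean()),.04))
# slop bowl overlay
t=np.linspace(0,2*np.pi,60)
s=world("scene",(194,267),.062)
im=cv2.imread("pics/scene0.png");im2=cv2.imread("pics/top0.png")
X=np.c_[s[0]+.068*np.cos(t),s[1]+.068*np.sin(t),0*t+.062]
k=3
im=cv2.resize(im[200:330,140:300],None,fx=k,fy=k);cv2.polylines(im,[((proj("scene",X)-[140,200])*k).astype(int)],True,(0,255,0))
im2=cv2.resize(im2[150:280,130:290],None,fx=k,fy=k)
cv2.polylines(im2,[((proj("top",X)-[130,150])*k).astype(int)],True,(0,255,0))
cv2.imwrite("pics/ov.png",np.vstack([im,im2])[:,:,:] if 0 else cv2.resize(np.hstack([im,im2]),(800,325)))
E
```

```text
strainer [0.5518 0.1445 0.0475]
h_front [0.4957 0.1351 0.06  ]
h_back [0.412  0.1231 0.06  ]
cup [ 0.5615 -0.2182  0.061 ]
spare [ 0.6737 -0.2456  0.055 ]
dish_c [ 0.5659 -0.2216  0.008 ]
cs wax [ 0.6621 -0.0605  0.09  ]
small rim [ 0.6671 -0.0638  0.116 ]
tall rim [ 0.502  -0.0672  0.158 ]
board tl [0.7323 0.0159 0.018 ]
tr [ 0.737  -0.1308  0.018 ]
bl [0.406  0.0063 0.018 ]
br [ 0.411  -0.1391  0.018 ]
purple [0.6666 0.0849 0.045 ]
slop [0.5997 0.3514 0.062 ]
handle 69 255.44927536231884 255.18840579710144 252 258 242 267
[0.1615 0.9869]
grip [0.4536 0.1298 0.06  ]
hips 11 252.72727272727272 225.9090909090909 [0.5533 0.1415 0.04  ]
```

View pics/ov.png

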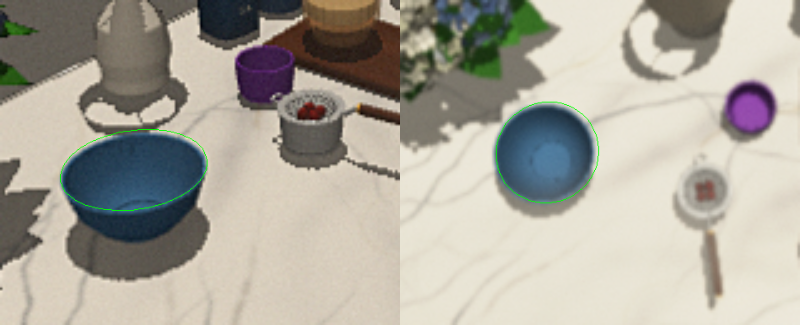

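Left overlay: the green ring sits on the blue bowl's rim, so the slop bowl is at about (0.600, 0.353). The strainer axis is at (0.551, 0.1435) with yaw about 8°.

```bash
cat >> h.py <<'E'
def rot(yaw,tilt):  # tilt>0: fingers lean forward along yaw, deg
    return R.from_euler('z',yaw,degrees=True)*R.from_euler('y',-tilt,degrees=True)*R.from_euler('x',180,degrees=True)
def rows(g,yaw,tilt,prev=None):
    """rows to bring the grasp point to g; prev=(g,yaw,tilt) commanded, else measured"""
    if prev is None:
        o=ctrl.get_obs();q=o["eef_rot"];r0=R.from_quat([q[1],q[2],q[3],q[0]]);p0=o["eef_pos"]
    else:
        r0=rot(*prev[1:]);p0=np.array(prev[0])-.155*r0.as_matrix()[:,2]
    r1=rot(yaw,tilt);p1=np.array(g)-.155*r1.as_matrix()[:,2]
    s=r0.inv().apply(p1-p0)*1000;v=(r0.inv()*r1).as_rotvec()
    print("shift",np.round(s,1),"|%.0f|"%np.linalg.norm(s),"turn",np.round(v,3),"%.0fdeg"%np.degrees(np.linalg.norm(v)))
def ax(a,yaw,d,z):  # point d behind the axis a
    y=np.radians(yaw);return np.array([a[0]-d*np.cos(y),a[1]-d*np.sin(y),z])
def where():
    o=ctrl.get_obs();q=o["eef_rot"];r=R.from_quat([q[1],q[2],q[3],q[0]]).as_matrix()
    print("t %.2f"%o["time_s"],"grasp",np.round(o["eef_pos"]+.155*r[:,2],4),"yaw %.1f tilt %.1f"%(np.degrees(np.arctan2(-r[0,1]*-1 if 0 else r[0,1],-r[1,1])),np.degrees(np.arcsin(r[2,0]))),"q",np.round(o["q"],2),"F",np.round(o["wrist_force"],1),"M",np.round(o["torque"],2),"op %.3f gf %.0f"%(o["opening"],o["grasp_force"]))
E
python3 - <<'E'
from h import *
where()
g1=[.45,-.2,.28]
rows(g1,8,0)
g2=ax([.551,.1435],8.2,.082,.16)
rows(g2,8.2,40,(g1,8,0))
print(g2, rot(8,40).as_matrix()[:,2])
E
```

```text
t 1.20 grasp [ 0.1813 -0.5457  0.2497] yaw 18.4 tilt 0.0 q [-1.46  0.18  1.61  0.    1.35 -0.21] F [-1.1 -0.8 -0. ] M [ 0.03 -0.06 -0.01] op 1.003 gf 0
shift [ 364.  -243.3  -30.3] |439| turn [-0.    -0.     0.181] 10deg
shift [ -33.8 -325.5  156.3] |363| turn [ 0.001  0.698 -0.003] 40deg
[0.46983835 0.13180443 0.16      ] [ 0.63653204  0.08945874 -0.76604444]
```

```bash
A='[[[1,40,-26,-3,0,0,0],[1,80,-53,-6,0,0,0],[1,120,-80,-10,0,0,0],[1,155,-103,-13,0,0,0],[1,182,-122,-15,0,0,0]]]'
python3 -m pendant '[[[1,40,-26,-3,0,0,0],[1,76,-51,-6,0,0,0],[1,112,-75,-9,0,0,0],[1,148,-99,-12,0,0,0],[1,182,-122,-15,0,0,0]]]'
python3 -m pendant '[[[1,36,-24,-3,0,0,0.03],[1,72,-48,-6,0,0,0.06],[1,108,-72,-9,0,0,0.1],[1,145,-97,-12,0,0,0.14],[1,182,-122,-15,0,0,0.18]]]'
python3 - <<'E'
from h import *
where()
g2=ax([.551,.1435],8.2,.082,.16)
rows(g2,8.2,40)
E
```

```text
time_s: 1.62
eef_pos: [0.3094, -0.3798, 0.419]
eef_rot: [0.0, 0.987, 0.159, 0.0]
wrist_force: [1.0, 0.8, 0.3]
opening: 0.999
grasp_force: 0.0
time_s: 2.03
eef_pos: [0.4369, -0.2153, 0.4336]
eef_rot: [0.0, 0.998, 0.069, 0.0]
wrist_force: [0.5, -1.0, 0.2]
opening: 0.997
grasp_force: 0.0
t 2.03 grasp [ 0.437  -0.2154  0.2786] yaw 7.9 tilt 0.0 q [-0.7  -0.05  1.79  0.    1.4   0.73] F [ 0.5 -1.   0.2] M [ 0.05 -0.04 -0.  ] op 0.997 gf 0
shift [ -19.1 -338.9  154.7] |373| turn [ 0.002  0.697 -0.004] 40deg
```

```bash
python3 -m pendant '[[[1,0,-38,0,0,0,0],[1,0,-76,0,0,0,0],[1,0,-114,0,0,0,0],[1,0,-152,0,0,0,0],[1,0,-190,0,0,0,0]]]'
python3 -m pendant '[[[1,-4,-30,20,0,0.12,0],[1,-8,-60,45,0,0.24,0],[1,-12,-90,80,0,0.36,0],[1,-15,-120,115,0,0.48,0],[1,-18,-149,145,0,0.6,0]]]'
python3 - <<'E'
from h import *
where()
g2=ax([.551,.1435],8.2,.082,.13)
rows(g2,8.2,40)
im=ctrl.camera("top");cv2.imwrite("pics/t2.png",cv2.resize(im[160:300,200:360,::-1],None,fx=4,fy=4))
E
```

```text
time_s: 2.45
eef_pos: [0.4087, -0.0274, 0.4332]
eef_rot: [0.0, 0.998, 0.07, 0.0]
wrist_force: [1.1, 0.3, 0.3]
opening: 1.004
grasp_force: 0.0
time_s: 2.87
eef_pos: [0.374, 0.1019, 0.3037]
eef_rot: [-0.02, 0.957, 0.068, 0.281]
wrist_force: [0.9, 0.3, -1.7]
opening: 1.001
grasp_force: 0.0
t 2.87 grasp [0.4571 0.1138 0.1734] yaw 8.1 tilt 32.8 q [-0.09 -0.32  2.35  0.24  0.57  1.17] F [ 0.9  0.3 -1.7] M [ 0.02  0.24 -0.03] op 1.001 gf 0
shift [-30.2 -15.9  46. ] |57| turn [ 0.001  0.126 -0.001] 7deg
```

View pics/t2.png

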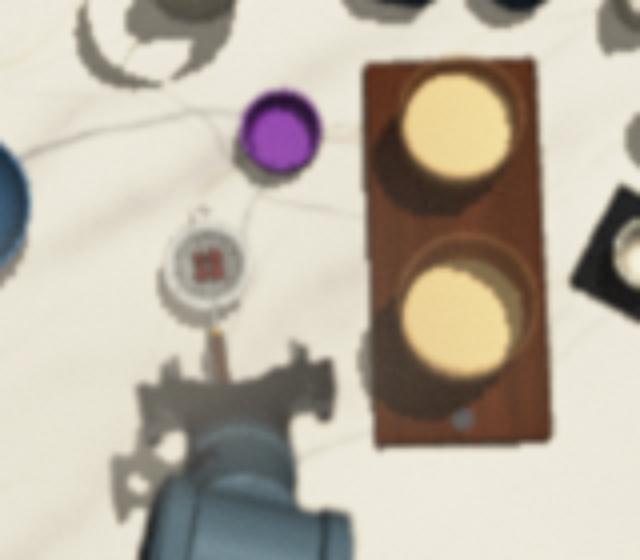

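The open gripper is behind the handle and about 16 mm to the right of it. The strainer and hips haven't moved. I'll correct and descend.

```bash
python3 -m pendant '[[[1,-10,-5,15,0,0.04,0],[1,-20,-10,30,0,0.08,0],[1,-30,-16,46,0,0.126,0],[1,-30,-16,46,0,0.126,0],[1,-30,-16,46,0,0.126,0]]]'
python3 - <<'E'
from h import *
where()
g2=ax([.551,.1435],8.2,.082,.060)
rows(g2,8.2,40)
E
```

```text
time_s: 3.33
eef_pos: [0.3719, 0.1167, 0.2491]
eef_rot: [-0.025, 0.939, 0.067, 0.336]
wrist_force: [0.3, 0.2, 0.2]
opening: 0.998
grasp_force: 0.0
t 3.33 grasp [0.4693 0.1308 0.1293] yaw 8.2 tilt 39.4 q [-0.05 -0.18  2.41  0.49  0.26  0.94] F [0.3 0.2 0.2] M [-0.07  0.22  0.06] op 0.998 gf 0
shift [-45.   -0.9  54. ] |70| turn [-0.001  0.011 -0.001] 1deg
```

Run:
```python
from h import *
g2=ax([.551,.1435],8.2,.082,.10)
rows(g2,8.2,15)
rows(ax([.551,.1435],8.2,.082,.059),8.2,15,(g2,8.2,15))
```

```text
shift [46.  -1.  36.9] |59| turn [-0.001 -0.426 -0.001] 24deg
shift [-10.6  -0.   39.6] |41| turn [0. 0. 0.] 0deg
```

```bash
python3 -m pendant '[[[1,12,0,9,0,-0.1,0],[1,24,0,18,0,-0.2,0],[1,36,-1,28,0,-0.32,0],[1,46,-1,37,0,-0.426,0],[1,46,-1,37,0,-0.426,0]]]'
python3 -m pendant '[[[1,-3,0,10,0,0,0],[1,-5,0,20,0,0,0],[1,-8,0,30,0,0,0],[1,-10.5,0,39.5,0,0,0],[1,-10.5,0,39.5,0,0,0]]]'
python3 - <<'E'
from h import *
where()
rows(ax([.551,.1435],8.2,.082,.059),8.2,15)
im=ctrl.camera("scene");cv2.imwrite("pics/s2.png",cv2.resize(im[180:300,180:340,::-1],None,fx=4.5,fy=4.5))
E
```

```text
time_s: 3.75
eef_pos: [0.435, 0.125, 0.2539]
eef_rot: [-0.007, 0.989, 0.069, 0.133]
wrist_force: [1.3, 0.2, 0.9]
opening: 1.002
grasp_force: 0.0
time_s: 4.17
eef_pos: [0.4299, 0.1253, 0.2092]
eef_rot: [-0.009, 0.989, 0.07, 0.132]
wrist_force: [0.2, 0.2, -0.1]
opening: 0.998
grasp_force: 0.0
t 4.17 grasp [0.4703 0.1309 0.0596] yaw 8.1 tilt 15.2 q [0.01 0.13 2.15 0.06 0.6  1.39] F [ 0.2  0.2 -0.1] M [ 0.03  0.07 -0.05] op 0.998 gf 0
shift [ 0.2 -0.7  0.5] |1| turn [ 0.002 -0.004 -0.002] 0deg
```

View pics/s2.png

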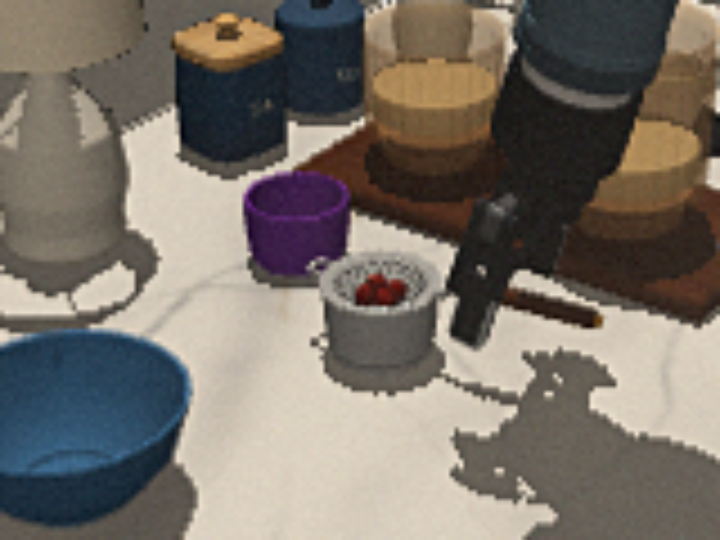

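The fingers straddle the handle at picture (500,290) and the strainer sits undisturbed in its bowl. Closing now.

```bash
python3 -m pendant '[[[0,0,0,0,0,0,0],[0,0,0,0,0,0,0],[0,0,0,0,0,0,0],[0,0,0,0,0,0,0],[0,0,0,0,0,0,0]]]'
python3 -m pendant '[[[0,0,0,0,0,0,0],[0,0,0,0,0,0,0],[0,0,0,0,0,0,0],[0,0,0,0,0,0,0],[0,0,0,0,0,0,0]]]'
python3 - <<'E'
from h import *
where()
E
```

```text
time_s: 4.63
eef_pos: [0.4311, 0.1259, 0.2102]
eef_rot: [-0.009, 0.989, 0.07, 0.133]
wrist_force: [0.2, 0.0, 0.5]
opening: 0.301
grasp_force: 0.0
time_s: 5.05
eef_pos: [0.431, 0.1259, 0.2098]
eef_rot: [-0.009, 0.989, 0.07, 0.132]
wrist_force: [-2.4, -0.1, 3.2]
opening: 0.128
grasp_force: 58.7
t 5.05 grasp [0.4713 0.1317 0.0603] yaw 8.1 tilt 15.2 q [0.01 0.13 2.14 0.06 0.61 1.39] F [-2.4 -0.1  3.2] M [0.03 0.13 0.04] op 0.128 gf 59
```

```bash
python3 -m pendant '[[[0,2,0,-6,0,0,0],[0,4,0,-15,0,0,0],[0,7,0,-27,0,0,0],[0,11,0,-41,0,0,0],[0,15,0,-55,0,0,0]]]'
python3 -m pendant '[[[0,4,0,-15,0,0,0],[0,8,0,-30,0,0,0],[0,12,0,-45,0,0,0],[0,15,0,-55,0,0,0],[0,15,0,-55,0,0,0]]]'
python3 - <<'E'
from h import *
where()
im=ctrl.camera("scene");cv2.imwrite("pics/s3.png",cv2.resize(im[150:290,180:340,::-1],None,fx=4,fy=4))
E
```

```text
time_s: 5.47
eef_pos: [0.4306, 0.1259, 0.2675]
eef_rot: [-0.009, 0.989, 0.07, 0.132]
wrist_force: [0.1, -0.4, -2.1]
opening: 0.125
grasp_force: 58.4
time_s: 5.88
eef_pos: [0.4318, 0.126, 0.3268]
eef_rot: [-0.009, 0.988, 0.07, 0.135]
wrist_force: [-0.8, 0.1, -1.1]
opening: 0.125
grasp_force: 58.5
t 5.88 grasp [0.4729 0.1317 0.1774] yaw 8.1 tilt 15.5 q [ 0.01 -0.1   2.08  0.05  0.9   1.41] F [-0.8  0.1 -1.1] M [-0.02  0.25 -0.01] op 0.125 gf 58
```

View pics/s3.png

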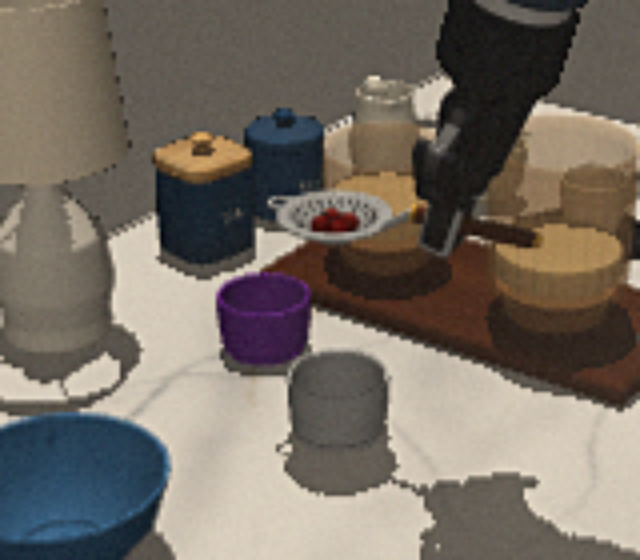

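The strainer is level in the gripper at (340,215) with its hips in, and the drip bowl stays put at (338,420). Before tipping I'll check the plant and lamp near the slop bowl.

Run:
```python
from h import *
np.set_printoptions(precision=3,suppress=True)
a=cv2.imread("pics/top0.png");b=cv2.imread("pics/scene0.png")
for z in(0,.2,.3): print(z,[world("top",p,z) for p in((150,180),(190,175),(190,150),(240,150),(262,165))])
cv2.imwrite("pics/full.png",np.hstack([cv2.resize(a[100:300,60:260],(400,400)),cv2.resize(b[60:340,0:280],(400,400))]))
```

```text
0 [array([0.72 , 0.502, 0.   ]), array([0.738, 0.364, 0.   ]), array([0.828, 0.367, 0.   ]), array([0.828, 0.193, 0.   ]), array([0.774, 0.115, 0.   ])]
0.2 [array([0.67 , 0.449, 0.2  ]), array([0.686, 0.326, 0.2  ]), array([0.766, 0.328, 0.2  ]), array([0.766, 0.173, 0.2  ]), array([0.718, 0.104, 0.2  ])]
0.3 [array([0.645, 0.422, 0.3  ]), array([0.66 , 0.306, 0.3  ]), array([0.735, 0.309, 0.3  ]), array([0.735, 0.163, 0.3  ]), array([0.69 , 0.098, 0.3  ])]
```

View pics/full.png

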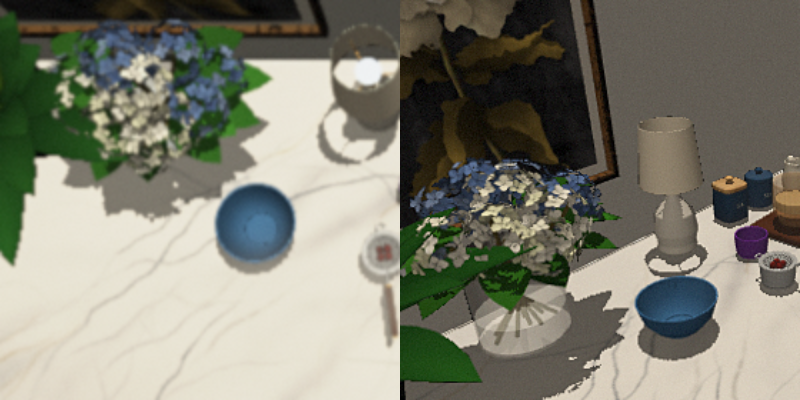

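The flowers take up x > 0.65, y > 0.42 and the lamp is near (0.77, 0.16). So I'll tip with the strainer's nose pointing back toward the robot's left (yaw about 155°), which leans the gripper into free space.

Run:
```python
from h import *
where()
P=[([.50,.17,.20],43,15),([.54,.22,.22],78,15),([.58,.28,.23],113,15),([.63,.32,.23],148,15),([.66,.325,.215],155,-10),([.64,.334,.20],155,-45),([.627,.34,.182],155,-60)]
rows(*P[0])
for a,b in zip(P,P[1:]): rows(*b,a)
```

```text
t 5.93 grasp [0.4721 0.1317 0.1758] yaw 8.1 tilt 15.4 q [ 0.01 -0.1   2.08  0.05  0.89  1.41] F [ 0.   0.5 -2.6] M [-0.05  0.35  0.03] op 0.123 gf 58
shift [ 46.4 -11.  -12.6] |49| turn [ 0.16  -0.007 -0.587] 35deg
shift [73.4 13.7 -1. ] |75| turn [ 0.158  0.    -0.59 ] 35deg
shift [74.3 49.7  9.6] |90| turn [ 0.158  0.    -0.59 ] 35deg
shift [23.7 84.7  6.4] |88| turn [ 0.158  0.    -0.59 ] 35deg
shift [39.4 16.9 23.1] |49| turn [ 0.005 -0.436 -0.123] 26deg
shift [113.1  -0.3  39. ] |120| turn [ 0.    -0.611 -0.   ] 35deg
shift [63.  -0.1  7.9] |63| turn [-0.    -0.262  0.   ] 15deg
```

```bash
python3 -m pendant '[[[0,7,-2,-2,0.03,0,-0.11],[0,18,-4,-5,0.06,0,-0.23],[0,28,-6,-7,0.09,0,-0.35],[0,38,-9,-10,0.12,0,-0.47],[0,46,-11,-12.6,0.16,-0.007,-0.587]]]'
python3 -m pendant '[[[0,15,3,0,0.03,0,-0.118],[0,29,5,0,0.063,0,-0.236],[0,44,8,-1,0.095,0,-0.354],[0,59,11,-1,0.127,0,-0.472],[0,73.4,13.7,-1,0.158,0,-0.59]]]'
python3 - <<'E'
from h import *
where()
C=([.58,.28,.23],113,15);D=([.63,.32,.23],148,15)
rows(*C);rows(*D,C)
E
```

```text
time_s: 6.35
eef_pos: [0.47, 0.1428, 0.3472]
eef_rot: [-0.049, 0.922, 0.366, 0.119]
wrist_force: [-0.5, 0.6, -1.4]
opening: 0.125
grasp_force: 58.5
time_s: 6.77
eef_pos: [0.5314, 0.181, 0.3666]
eef_rot: [-0.084, 0.769, 0.626, 0.099]
wrist_force: [0.7, -0.5, -0.9]
opening: 0.126
grasp_force: 58.5
t 6.77 grasp [0.5388 0.2202 0.2169] yaw 78.3 tilt 14.9 q [0.05 0.15 1.73 0.27 1.21 0.16] F [ 0.7 -0.5 -0.9] M [-0.34  0.06  0.01] op 0.126 gf 59
shift [74.8 50.3  6.1] |90| turn [ 0.152  0.    -0.586] 35deg
shift [23.7 84.7  6.4] |88| turn [ 0.158  0.    -0.59 ] 35deg
```

```bash
python3 -m pendant '[[[0,15,10,1,0.03,0,-0.117],[0,30,20,2,0.06,0,-0.235],[0,45,30,4,0.09,0,-0.352],[0,60,40,5,0.12,0,-0.47],[0,75,50,6,0.153,0,-0.588]]]'
python3 -m pendant '[[[0,5,17,1,0.03,0,-0.118],[0,10,34,2,0.063,0,-0.236],[0,14,51,4,0.095,0,-0.354],[0,19,68,5,0.127,0,-0.472],[0,23.7,84.7,6.4,0.158,0,-0.59]]]'
python3 - <<'E'
from h import *
where()
P=[([.66,.325,.215],155,-10),([.64,.334,.20],155,-45),([.627,.34,.182],155,-60)]
rows(*P[0])
im=ctrl.camera("scene");cv2.imwrite("pics/s4.png",cv2.resize(im[60:340,60:340,::-1],None,fx=2.1,fy=2.1))
E
```

```text
time_s: 7.18
eef_pos: [0.5958, 0.2432, 0.3796]
eef_rot: [-0.109, 0.546, 0.827, 0.071]
wrist_force: [1.0, -1.1, -2.8]
opening: 0.126
grasp_force: 58.5
time_s: 7.6
eef_pos: [0.6646, 0.2986, 0.3793]
eef_rot: [-0.126, 0.272, 0.953, 0.036]
wrist_force: [-0.3, 0.2, -2.1]
opening: 0.129
grasp_force: 58.5
t 7.60 grasp [0.6304 0.3197 0.2296] yaw 148.1 tilt 15.0 q [ 0.22  0.59  1.12  0.18  1.62 -0.8 ] F [-0.3  0.2 -2.1] M [-0.19 -0.27 -0.01] op 0.129 gf 58
shift [40.  16.8 22.8] |49| turn [ 0.004 -0.436 -0.121] 26deg
```

View pics/s4.png

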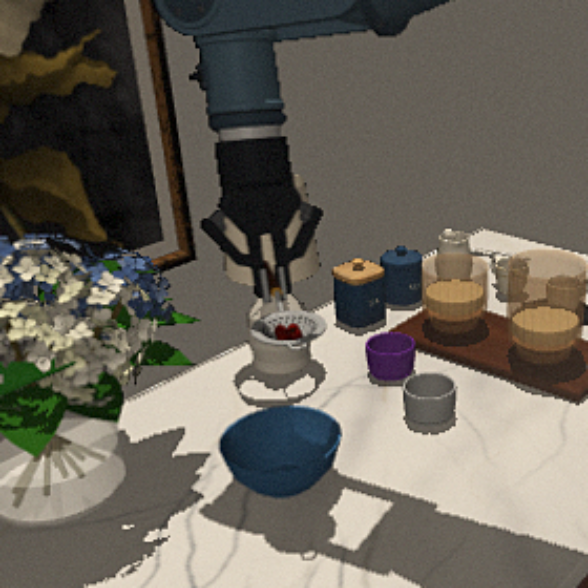

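The strainer is level above the blue bowl at (290,325) with its hips still in. It's clear of the flowers, so I'll tip it.

```bash
python3 -m pendant '[[[0,8,3,5,0,-0.09,-0.024],[0,16,7,9,0,-0.18,-0.05],[0,24,10,14,0,-0.27,-0.07],[0,32,13,18,0,-0.36,-0.1],[0,40,17,23,0.004,-0.436,-0.12]]]'
python3 -m pendant '[[[0,23,0,8,0,-0.122,0],[0,46,0,16,0,-0.244,0],[0,69,0,24,0,-0.366,0],[0,91,0,32,0,-0.489,0],[0,113,0,39,0,-0.611,0]]]'
python3 -m pendant '[[[0,21,0,3,0,-0.087,0],[0,42,0,5,0,-0.175,0],[0,63,0,8,0,-0.262,0],[0,63,0,8,0,-0.262,0],[0,63,0,8,0,-0.262,0]]]'
python3 - <<'E'
from h import *
where()
im=ctrl.camera("scene");cv2.imwrite("pics/s5.png",cv2.resize(im[140:320,120:300,::-1],None,fx=3,fy=3))
im=ctrl.camera("top")
rows([.627,.34,.182],155,-60)
E
```

```text
time_s: 8.07
eef_pos: [0.6346, 0.3363, 0.368]
eef_rot: [0.087, 0.219, 0.972, -0.019]
wrist_force: [-0.4, -1.5, -3.0]
opening: 0.128
grasp_force: 58.6
time_s: 8.48
eef_pos: [0.54, 0.3807, 0.3099]
eef_rot: [0.373, 0.204, 0.901, -0.082]
wrist_force: [-0.1, -1.1, -2.4]
opening: 0.123
grasp_force: 58.7
time_s: 8.9
eef_pos: [0.5185, 0.4145, 0.2968]
eef_rot: [0.446, 0.202, 0.865, -0.111]
wrist_force: [1.1, 0.5, -1.9]
opening: 0.128
grasp_force: 59.1
t 8.90 grasp [0.631  0.3568 0.2072] yaw 153.3 tilt -54.7 q [ 0.66  0.48  1.59 -1.14  0.95  0.2 ] F [ 1.1  0.5 -1.9] M [ 0.23  0.48 -0.  ] op 0.128 gf 59
shift [ 33.6 -20.6  17.8] |43| turn [-0.033 -0.093 -0.006] 6deg
```

View pics/s5.png

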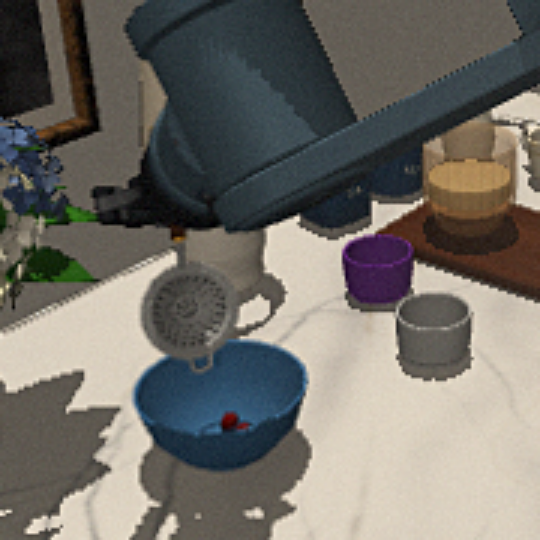

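The strainer is tipped about 70° and looks empty at (190,310). Hips show in the blue bowl at (232,422). Joint 4 is at its limit, so I'll turn back upright the way I came.

Run:
```python
from h import *
P=[([.64,.334,.235],152,-25),([.645,.32,.26],148,5),([.63,.30,.27],140,15)]
rows(*P[0])
for a,b in zip(P,P[1:]): rows(*b,a)
```

```text
shift [-109.1  -16.    18.5] |112| turn [0.004 0.518 0.025] 30deg
shift [-98.  -11.    2.7] |99| turn [0.012 0.523 0.07 ] 30deg
shift [-23.5 -30.5  -7.4] |39| turn [-0.024  0.174  0.138] 13deg
```

```bash
python3 -m pendant '[[[0,-22,-3,4,0,0.1,0.005],[0,-44,-6,8,0,0.2,0.01],[0,-65,-10,11,0,0.3,0.015],[0,-87,-13,15,0,0.41,0.02],[0,-109,-16,18.5,0.004,0.518,0.025]]]'
python3 - <<'E'
from h import *
where()
P=[([.645,.32,.26],148,5),([.63,.30,.27],140,15)]
rows(*P[0]); rows(*P[1],P[0])
E
```

```text
time_s: 9.42
eef_pos: [0.5828, 0.3638, 0.377]
eef_rot: [0.208, 0.236, 0.948, -0.051]
wrist_force: [0.6, -1.6, -1.9]
opening: 0.127
grasp_force: 59.0
t 9.42 grasp [0.6402 0.3335 0.2362] yaw 152.0 tilt -24.8 q [ 0.46  0.4   1.42 -0.39  1.09 -0.48] F [ 0.6 -1.6 -1.9] M [ 0.05  0.2  -0.06] op 0.127 gf 59
shift [-96.5 -10.4   3.3] |97| turn [0.013 0.519 0.069] 30deg
shift [-23.5 -30.5  -7.4] |39| turn [-0.024  0.174  0.138] 13deg
```

```bash
python3 -m pendant '[[[0,-19,-2,1,0,0.1,0.014],[0,-38,-4,1,0,0.21,0.028],[0,-58,-6,2,0,0.31,0.042],[0,-77,-8,3,0,0.41,0.055],[0,-97,-10,3,0.013,0.519,0.069]]]'
python3 -m pendant '[[[0,-5,-6,-1,0,0.035,0.03],[0,-9,-12,-3,0,0.07,0.055],[0,-14,-18,-4,0,0.1,0.08],[0,-19,-24,-6,0,0.14,0.11],[0,-23.5,-30.5,-7,-0.024,0.174,0.138]]]'
python3 - <<'E'
from h import *
where()
a=ctrl.camera("top");b=ctrl.camera("scene")
cv2.imwrite("pics/v6.png",np.hstack([cv2.resize(a[160:290,150:280,::-1],(400,400)),cv2.resize(b[150:320,130:300,::-1],(400,400))]))
for c in("top","scene"):print([([round(d["point"][0]*560),round(d["point"][1]*420)],round(d["confidence"],2)) for d in ctrl.boxes_of(c,"hip_1")])
E
```

```text
time_s: 9.83
eef_pos: [0.657, 0.3126, 0.4149]
eef_rot: [-0.041, 0.276, 0.96, 0.012]
wrist_force: [-1.2, -0.2, -1.7]
opening: 0.127
grasp_force: 59.0
time_s: 10.25
eef_pos: [0.6606, 0.2748, 0.4192]
eef_rot: [-0.121, 0.341, 0.931, 0.043]
wrist_force: [-0.2, -0.5, -1.6]
opening: 0.125
grasp_force: 59.0
t 10.25 grasp [0.6303 0.3001 0.2693] yaw 139.8 tilt 14.7 q [ 0.19  0.52  1.14  0.2   1.64 -0.68] F [-0.2 -0.5 -1.6] M [-0.18 -0.22  0.02] op 0.125 gf 59
[]
[([193, 192], 0.44)]
```

View pics/v6.png

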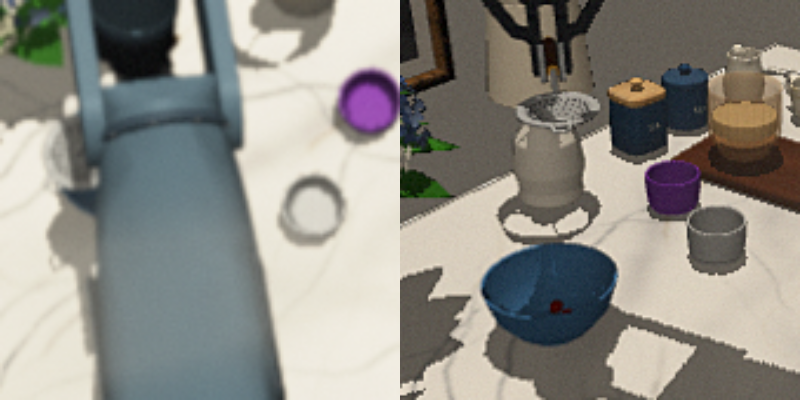

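The strainer is upright and empty at right-picture (558,108), and hips lie in the blue bowl around (558,308). My picture budget is used up, so I'll check by numbers from here. Next I'll refine the cup fit and plan the carry.

```bash
cat > fit.py <<'E'
from h import *
from scipy.optimize import differential_evolution
t=np.linspace(0,2*np.pi,48,endpoint=False)
def circ(x,y,z,r): return np.c_[x+r*np.cos(t),y+r*np.sin(t),0*t+z]
def fill(m,c,X,off,k):
    p=((proj(c,X)-off+.5)*k-.5);h=cv2.convexHull(np.round(p*16).astype(np.int32));cv2.fillConvexPoly(m,h,1,shift=4)
def cupfit(img,guess):
    k=8;off=np.array([345,208]);W=35
    g=cv2.cvtColor(img[208:208+W,345:345+W],cv2.COLOR_BGR2GRAY)
    g=cv2.resize(g,None,fx=k,fy=k,interpolation=cv2.INTER_LINEAR);M=g>95
    # region: the slate dish only (hull of dark pixels)
    d=(g<60).astype(np.uint8);d=cv2.morphologyEx(d,cv2.MORPH_OPEN,np.ones((9,9)))
    cs,_=cv2.findContours(d,cv2.RETR_EXTERNAL,cv2.CHAIN_APPROX_SIMPLE);hull=cv2.convexHull(max(cs,key=cv2.contourArea))
    D=np.zeros_like(d);cv2.fillConvexPoly(D,hull,1);D=D>0
    def cost(v):
        x,y,th=v;m=np.zeros_like(d)
        fill(m,"top",np.r_[circ(x,y,.061,.0295),circ(x,y,.006,.024)],off,k)
        u=np.array([np.cos(th),np.sin(th)]);n=np.array([-u[1],u[0]])*.004
        H=[[*(np.array([x,y])+u*s+e*n),z] for s in(.02,.0585) for e in(-1,1) for z in(.02,.05)]
        fill(m,"top",np.array(H),off,k)
        return ((m>0)!=M)[D].mean()
    r=differential_evolution(cost,[(guess[0]-.01,guess[0]+.01),(guess[1]-.01,guess[1]+.01),(-2.4,-.8)],seed=0,maxiter=60,popsize=12)
    c=hull.reshape(-1,2).mean(0);return r.x,r.fun
E
python3 - <<'E'
from fit import *
print(cupfit(cv2.imread("pics/top0.png"),[.5615,-.218]))
P=[([.58,.22,.28],107,15),([.53,.12,.28],75,15),([.48,.0,.28],45,15),([.46,-.12,.28],15,15),([.475,-.232,.25],10,15)]
rows(*P[0])
for a,b in zip(P,P[1:]): rows(*b,a)
E
```

```text
(array([ 0.56280681, -0.2194466 , -1.90090202]), np.float64(0.08469235579929764))
shift [  -4.9 -116.   -12. ] |117| turn [-0.148  0.007  0.556] 33deg
shift [-72.4 -98.3 -19.4] |124| turn [-0.145 -0.     0.539] 32deg
shift [-119.3  -37.3  -32. ] |129| turn [-0.136 -0.     0.506] 30deg
shift [-90.4  50.7 -24.2] |106| turn [-0.136 -0.     0.506] 30deg
shift [-21.6 108.6  25.3] |114| turn [-0.023 -0.     0.084] 5deg
```

```bash
python3 -m pendant '[[[0,-1,-20,-2,-0.03,0,0.1],[0,-2,-43,-4,-0.06,0,0.21],[0,-3,-67,-7,-0.09,0,0.33],[0,-4,-91,-9,-0.12,0,0.44],[0,-5,-116,-12,-0.148,0.007,0.556]]]'
python3 -m pendant '[[[0,-14,-20,-4,-0.03,0,0.108],[0,-29,-39,-8,-0.058,0,0.216],[0,-43,-59,-12,-0.087,0,0.323],[0,-58,-79,-16,-0.116,0,0.431],[0,-72.4,-98.3,-19.4,-0.145,0,0.539]]]'
python3 - <<'E'
from h import *
where()
P=[([.48,.0,.28],45,15),([.46,-.12,.28],15,15)]
rows(*P[0]); rows(*P[1],P[0])
a=ctrl.camera("top");b=ctrl.camera("scene").astype(int)
for n,i,m in(("top",a.astype(int),None),("scene",b,None)):
    m=((i[:,:,0]-i[:,:,2]>35)&(i[:,:,0]-i[:,:,1]>35)).astype(np.uint8)
    nn,l,s,c=cv2.connectedComponentsWithStats(m);print(n,[(s[k,4],c[k].round(1)) for k in range(1,nn) if s[k,4]>3 and s[k,4]<80])
print("bowl centre px",proj("top",[[.6,.353,.02]]),proj("scene",[[.6,.353,.02]]))
E
```

```text
time_s: 10.87
eef_pos: [0.5907, 0.1823, 0.4296]
eef_rot: [-0.105, 0.591, 0.796, 0.078]
wrist_force: [0.7, -0.7, -1.3]
opening: 0.13
grasp_force: 59.1
time_s: 11.28
eef_pos: [0.5186, 0.0816, 0.4299]
eef_rot: [-0.079, 0.787, 0.603, 0.104]
wrist_force: [0.1, -0.3, -1.9]
opening: 0.123
grasp_force: 59.1
t 11.28 grasp [0.5292 0.1202 0.2801] yaw 74.9 tilt 15.0 q [-0.14  0.02  1.74  0.27  1.36  0.07] F [ 0.1 -0.3 -1.9] M [-0.27  0.12 -0.  ] op 0.123 gf 59
shift [-119.4  -36.   -31.9] |129| turn [-0.134  0.     0.504] 30deg
shift [-90.4  50.7 -24.2] |106| turn [-0.136 -0.     0.506] 30deg
top [(np.int32(7), array([ 94., 114.])), (np.int32(4), array([204.2, 114.5])), (np.int32(6), array([195. , 209.5])), (np.int32(6), array([184. , 214.5])), (np.int32(4), array([187.5, 214.5])), (np.int32(4), array([193.5, 215.5])), (np.int32(32), array([305.8, 267.1]))]
scene [(np.int32(5), array([270.8, 161.2])), (np.int32(9), array([140.7, 181.7])), (np.int32(9), array([134. , 183.9])), (np.int32(4), array([288.5, 199. ])), (np.int32(15), array([266.9, 209.5])), (np.int32(7), array([287. , 208.4])), (np.in
[... 366 characters left out ...]
, 215.3])), (np.int32(10), array([ 40.3, 217.3])), (np.int32(11), array([260.9, 219.5])), (np.int32(4), array([315.8, 216.2])), (np.int32(4), array([300.2, 220.2])), (np.int32(8), array([305.6, 221.6])), (np.int32(6), array([310.7, 224.3])), (np.int32(6), array([332. , 222.8])), (np.int32(7), array([279. , 226.7])), (np.int32(6), array([338.3, 229. ])), (np.int32(4), array([291.5, 231.2])), (np.int32(51), array([415.4, 264.1])), (np.int32(17), array([195.7, 279.7])), (np.int32(6), array([200.5, 281.5])), (np.int32(4), array([418.5, 294. ])), (np.int32(25), array([407.4, 300.2])), (np.int32(26), array([396.1, 363.5]))]
bowl centre px [[190.81121468 213.10380743]] [[194.88321793 281.80375512]]
```

The top camera now shows four separate red blobs in the slop bowl, so all four hips are in. Carrying across.

```bash
python3 -m pendant '[[[0,-24,-7,-6,-0.027,0,0.1],[0,-48,-14,-13,-0.054,0,0.2],[0,-72,-22,-19,-0.08,0,0.3],[0,-96,-29,-26,-0.107,0,0.4],[0,-119.4,-36,-32,-0.134,0,0.504]]]'
python3 -m pendant '[[[0,-18,10,-5,-0.027,0,0.1],[0,-36,20,-10,-0.054,0,0.2],[0,-54,30,-14,-0.08,0,0.3],[0,-72,40,-19,-0.107,0,0.4],[0,-90.4,50.7,-24.2,-0.136,0,0.506]]]'
python3 - <<'E'
from h import *
where()
rows([.475,-.232,.25],10,15)
E
```

```text
time_s: 11.8
eef_pos: [0.4527, -0.0284, 0.4299]
eef_rot: [-0.05, 0.916, 0.38, 0.121]
wrist_force: [-0.8, -0.8, -1.5]
opening: 0.125
grasp_force: 59.1
time_s: 12.22
eef_pos: [0.4231, -0.1306, 0.4297]
eef_rot: [-0.017, 0.983, 0.13, 0.129]
wrist_force: [-0.4, -0.2, -1.1]
opening: 0.125
grasp_force: 59.1
t 12.22 grasp [ 0.4617 -0.1202  0.28  ] yaw 15.1 tilt 15.0 q [-0.64 -0.23  1.97  0.22  1.25  0.62] F [-0.4 -0.2 -1.1] M [-0.09  0.22 -0.03] op 0.125 gf 59
shift [-23.3 107.8  24.8] |113| turn [-0.023  0.     0.085] 5deg
```

```bash
python3 -m pendant '[[[0,-5,22,5,0,0,0.02],[0,-10,45,10,0,0,0.04],[0,-15,70,15,0,0,0.06],[0,-20,92,20,0,0,0.075],[0,-23,108,25,-0.023,0,0.085]]]'
python3 -m pendant '[[[0,-5,0,20,0,0,0],[0,-10,0,40,0,0,0],[0,-15,0,58,0,0,0],[0,-18,0,68,0,0,0],[0,-18,0,68,0,0,0]]]'
python3 - <<'E'
from h import *
where()
o=ctrl.get_obs();z=o["eef_pos"][2]
for c in("top","scene"):
    im=ctrl.camera(c);cv2.imwrite(f"pics/{c}7.png",im[:,:,::-1])
    for n in("strainer","strainer_lip","cup_mouth","guest_cup"):
        print(c,n,[([round(d["point"][0]*560,1),round(d["point"][1]*420,1)],round(d["confidence"],2)) for d in ctrl.boxes_of(c,n)])
a=[.475+.082*np.cos(np.radians(10)),-.232+.082*np.sin(np.radians(10)),.18-.0125]
print("predicted mouth centre px",a,proj("top",[a]),proj("scene",[a]))
g=cv2.cvtColor(cv2.imread("pics/top7.png"),cv2.COLOR_BGR2GRAY)
print("\n".join(" ".join("%3d"%v for v in r) for r in g[196:236,350:386]))
E
```

```text
time_s: 12.63
eef_pos: [0.4368, -0.2401, 0.3991]
eef_rot: [-0.012, 0.988, 0.088, 0.13]
wrist_force: [-1.2, 0.2, -0.2]
opening: 0.127
grasp_force: 59.1
time_s: 13.05
eef_pos: [0.4361, -0.2375, 0.3264]
eef_rot: [-0.014, 0.988, 0.088, 0.128]
wrist_force: [-0.7, -0.8, -2.0]
opening: 0.125
grasp_force: 59.1
t 13.05 grasp [ 0.4749 -0.2298  0.1766] yaw 10.3 tilt 14.8 q [-0.8   0.04  1.95  0.25  1.03  0.47] F [-0.7 -0.8 -2. ] M [-0.02  0.29  0.03] op 0.125 gf 59
top strainer [([363.6, 218.6], 0.92)]
top strainer_lip [([360.7, 216.6], 0.55)]
top cup_mouth [([372.0, 230.1], 0.43)]
top guest_cup [([371.4, 229.6], 0.36)]
scene strainer [([332.9, 163.4], 0.75)]
scene strainer_lip [([331.6, 166.1], 0.63)]
scene cup_mouth []
scene guest_cup [([265.4, 251.5], 0.3), ([320.0, 204.7], 0.18)]
predicted mouth centre px [np.float64(0.555754235747001), np.float64(-0.21776084943131171), 0.16749999999999998] [[366.25615143 218.73520478]] [[330.81888244 164.39343756]]
233 233 232 230 232 225 172 126 124 125 126 125 114 103 116 146 161 192 207 195 181 185 180 199 230 235 235 236 235 237 236 236 235 235 236 236
[... 4916 characters left out ...]
  22  37  59  78  95 115 146 173 178 174 163 152 158 151 111  74  46  23  35 120 211 235 234 234 235 235 235 236 235 234 231
 21  28  25  24  26  23  25  30  40  52  63  77  91  94  84  72  82 131 141  89  35  18  20  62 149 222 235 235 234 235 235 235 236 231 206 183
 27  24  24  24  28  25  22  25  26  31  34  35  38  34  35  34  50 108 144 101  45  28  51 124 198 231 235 236 236 236 236 233 228 195 139 103
 42  28  20  23  22  25  28  22  23  23  22  24  26  28  31  35  44  84 136 116  63  46 110 192 230 236 235 236 235 232 226 200 167 120  71  43
 84  61  39  26  25  24  24  24  25  21  24  25  28  31  40  39  40  69 132 140  95  87 162 223 236 234 232 231 228 201 165 120  78  49  35  31
```

Run:
```python
from h import *
np.set_printoptions(precision=4,suppress=True)
print("strainer mouth at z .164 (top):",world("top",(364.5,219.3),.164), "predicted",ax([.4749,-.2298],10.3,-.082,.164), proj("scene",[ax([.4749,-.2298],10.3,-.082,.164)]),"grip",proj("scene",[[.4749,-.2298,.1766]]),"tail",proj("scene",[ax([.4749,-.2298],10.3,.054,.1766)]),"ear",proj("scene",[ax([.4749,-.2298],10.3,-.132,.164)]))
g=cv2.cvtColor(cv2.imread("pics/scene7.png"),cv2.COLOR_BGR2GRAY)
print("\n".join("%d: "%(150+i)+" ".join("%3d"%v for v in r) for i,r in enumerate(g[150:182,308:362])))
```

```text
strainer mouth at z .164 (top): [ 0.5546 -0.2128  0.164 ] predicted [ 0.5556 -0.2151  0.164 ] [[330.3989 165.6478]] grip [[355.3537 165.8219]] tail [[372.3087 168.4718]] ear [[315.9695 163.3244]]
150: 102 104 101 101 103 101 101 101 101  97 104 102 102 101 106 100 106  97 103 102 104 103 100 101  98 102 104 102 106 102  99 104  98 106  99 100  97 103  98 100 100  97 103 101 106 119  33  23  36  36  43  46  22  35
151:  98  97 103 101 105  99 101 102 102 102 102  96 104 100 104  97 101 101 101 103 101 101 101  98 101 102 100  98 101 101 103  94 104 104 101 100 104 106  99 102 104  99 106 103 104  29  17  22  45  38  44  28  32  16
152: 100 102  98 103 105  97 101 106  99 100 100  99 102 100 106 102 106 105  99 100 105 103 102 101 104 100 100 108 106  98 101  98 101  97 103 105 102  97  98 100 101 103 101  99 111  26  21  25  36  39  40  29  27  27
153:  98 105 102 102 101 100 101  99 104 103 100 101 100 101 100 101 103 102 100 104  98  99  99  98  99 103 103 103 102 100 101  99  99 101  99 101 103 100 102 106 101  95 102 105 113  33  25  27  30  26  36  34  33  28
154:  97  97  99 103
[... 5467 characters left out ...]
9 106 102 103 102 101 105 100 106 106
179: 221 207 205 179 181 176 176 181 179 178 181 180 176 176 183 184 179 184 186 201 201 227 230 162  83  90  88  98  95  99 101  99  96 103 107 105 100 102  98 104 101 104 101 102 103 100 103 102 103 100 105 102 101 108
180: 178 176 177 173 175 171 174 172 169 171 168 169 172 168 175 171 173 176 175 177 183 183 193 200 206 224 250 159  83  83  86  91 100 102  95  96 103 102 101 105 104 107 106 101 101  98 104 103  97 102 101 101 106 116
181: 163 171 170 175 168 168 170 167 165 168 170 172 167 171 170 164 167 173 169 172 171 174 170 176 181 190 208 224 226 227 245 161  80  85  89  89  98  98  99  99  98 103 102 103 104 104 100 103 102 100 105  97 103 114
```

```bash
cat > lev.py <<'E'
from fit import *
def level(path,guess,yaw,box):
    g=cv2.cvtColor(cv2.imread(path),cv2.COLOR_BGR2GRAY).astype(int)
    x0,x1,y0,y1=box;k=8;off=np.array([x0,y0])
    M=(abs(g[y0:y1,x0:x1]-101)>11).astype(np.uint8)
    M=cv2.morphologyEx(M,cv2.MORPH_CLOSE,np.ones((3,3)))
    cs,_=cv2.findContours(M,cv2.RETR_EXTERNAL,cv2.CHAIN_APPROX_NONE);m0=np.zeros_like(M);cv2.drawContours(m0,[max(cs,key=cv2.contourArea)],-1,1,-1)
    M=cv2.resize(m0,None,fx=k,fy=k,interpolation=cv2.INTER_NEAREST)>0
    y=np.radians(yaw);n=np.array([-np.sin(y),np.cos(y),0])
    def cost(v):
        lat,dz,p,r=v
        Rm=(R.from_euler('z',yaw+0,degrees=True)*R.from_euler('yx',[p,r],degrees=True)).as_matrix()
        # lateral in the image: along camera x
        cx=ctrl.camera_params("scene")["world_from_camera"][:3,0]
        c=np.array(guess)+cx*lat+[0,0,dz]
        m=np.zeros(M.shape,np.uint8)
        f=lambda L:c+np.array(L)@Rm.T
        fill(m,"scene",f(np.r_[circ(0,0,0,.038),circ(0,0,-.0015,.038),circ(0,0,-.0185,.012)]),off,k)
        fill(m,"scene",f([[.03,.006,0],[.03,-.006,0],[.05,.004,0],[.05,-.004,0]]),off,k)
        return ((m>0)!=M).mean()
    r=differential_evolution(cost,[(-.01,.01),(-.012,.012),(-10,10),(-10,10)],seed=1,maxiter=60,popsize=10)
    return r.x,r.fun,M.mean()
E
python3 - <<'E'
from lev import *
np.set_printoptions(precision=4,suppress=True)
def tri(a,b):
    o=[];d=[]
    for c,uv in(("top",a),("scene",b)):
        T=ctrl.camera_params(c)["world_from_camera"];p=world(c,uv,0);v=p-T[:3,3];d.append(v/np.linalg.norm(v));o.append(T[:3,3])
    A=sum(np.eye(3)-np.outer(v,v) for v in d);B=sum((np.eye(3)-np.outer(v,v))@q for v,q in zip(d,o));return np.linalg.solve(A,B)
print("tri now",tri((364.5,219.3),(331.3,164.6)),"start",tri((252,226.3),(264.3,242.3)), "start pred scene px",proj("scene",[world("top",(252,226.3),.0475)]))
# pitch + = nose down, roll about handle
print(level("pics/scene7.png",[.5546,-.2128,.164],10.3,(312,345,156,175)))
E
```

```text
tri now [ 0.5526 -0.2126  0.1691] start [0.5505 0.1432 0.0482] start pred scene px [[264.0773 242.487 ]]
(array([0.0015, 0.0066, 0.7546, 1.543 ]), np.float64(0.036458333333333336), np.float64(0.2982456140350877))
```

Run:
```python
from h import *
where()
o=ctrl.get_obs()
rows([.483,-.237,.140],10,15)
```

```text
t 13.55 grasp [ 0.476  -0.2317  0.1797] yaw 10.1 tilt 15.0 q [-0.8   0.03  1.94  0.25  1.03  0.47] F [ 0.9  0.7 -1.3] M [-0.07  0.26  0.04] op 0.129 gf 59
shift [-4.6  6.4 39.9] |41| turn [-0.001 -0.     0.002] 0deg
```

```bash
python3 -m pendant '[[[0,-1,2,10,0,0,0],[0,-2,4,20,0,0,0],[0,-3.5,5,30,0,0,0],[0,-4.6,5.8,40,0,0,0],[0,-4.6,5.8,40,0,0,0]]]'
python3 -m pendant '[[[0,0,0,0,0,0,0],[0,0,0,0,0,0,0],[0,0,0,0,0,0,0],[0,0,0,0,0,0,0]]]'
python3 - <<'E'
from h import *
where()
for c in("top","scene"):
    im=ctrl.camera(c);cv2.imwrite(f"pics/{c}8.png",im[:,:,::-1])
where()
g=cv2.cvtColor(cv2.imread("pics/top8.png"),cv2.COLOR_BGR2GRAY)
print("pred",proj("top",[[.5625,-.219,.1275]]),proj("scene",[[.5625,-.219,.1275]]))
print("\n".join("%d: "%(202+i)+" ".join("%3d"%v for v in r) for i,r in enumerate(g[202:236,348:382])))
g=cv2.cvtColor(cv2.imread("pics/scene8.png"),cv2.COLOR_BGR2GRAY)
print("\n".join("%d: "%(168+i)+" ".join("%3d"%v for v in r) for i,r in enumerate(g[168:186,312:352])))
E
```

```text
time_s: 13.97
eef_pos: [0.4426, -0.2426, 0.2858]
eef_rot: [-0.014, 0.988, 0.087, 0.128]
wrist_force: [-0.5, 0.1, -2.7]
opening: 0.13
grasp_force: 59.0
time_s: 14.3
eef_pos: [0.4434, -0.2434, 0.2896]
eef_rot: [-0.012, 0.988, 0.088, 0.13]
wrist_force: [0.0, -0.3, -0.9]
opening: 0.129
grasp_force: 59.0
t 14.30 grasp [ 0.4829 -0.2364  0.1399] yaw 10.1 tilt 15.0 q [-0.8   0.11  1.95  0.27  0.95  0.45] F [ 0.  -0.3 -0.9] M [-0.1   0.28  0.01] op 0.129 gf 59
t 14.40 grasp [ 0.4829 -0.2363  0.1398] yaw 10.1 tilt 15.0 q [-0.8   0.11  1.95  0.27  0.95  0.45] F [-0.6 -1.  -0.9] M [-0.06  0.29 -0.03] op 0.125 gf 59
pred [[364.90455914 218.83437448]] [[328.45050329 175.39285238]]
202: 233 232 234 234 234 235 235 234 235 236 234 216 176 152 143 134 127 130 143 165 199 219 231 235 236 236 235 236 235 235 234 235 234 235
203: 233 234 234 233 235 235 234 235 236 234 237 233 220 210 190 169 152 163 198 219 231 235 236 235 235 236 236 235 235 234 234 234 234 235
204: 234 234 235 234 235 235 233 232 234 237 235 233 226 228 224 201 192 209 231 236 236 236 235 236 235 236 235 236 236 236 235 235 234 235
2
[... 6639 characters left out ...]
  90  92 100  98 103 100 102  70 100  73
182: 171 169 166 168 165 165 165 160 167 168 168 170 169 169 168 166 166 175 168 177 168 183 176 181 204 223 232 225 225 226 241 158  84  83  92  93  97  99 106  42
183: 129 166 167 165 164 163 165 164 164 165 170 167 166 164 167 172 166 172 172 169 170 172 173 169 175 184 222 225 221 222 226 221 224 224 154 163  86  90  93  84
184: 168 167 169 167 162 166 165 168 162 168 164 166 166 169 165 163 161 164 160 159 167 159 164 166 166 169 182 201 218 219 216 221 223 226 222 226 219 228 157 158
185: 169 165 166 160 169 166 163 167 165 167 161 161 163 164 165 162 165 164 161 165 159 161 158 161 166 169 169 202 222 213 215 218 219 215 219 215 222 223 221 224
```

Run:
```python
from h import *
g=cv2.cvtColor(cv2.imread("pics/top0.png"),cv2.COLOR_BGR2GRAY)
t=np.linspace(0,2*np.pi,8,endpoint=False)
for r in(.0295,.026):
  print(r,proj("top",[[.5628+r*np.cos(a),-.2194+r*np.sin(a),.061] for a in t]).round(1).tolist())
print("c",proj("top",[[.5628,-.2194,.061]]))
print("\n".join("%d: "%(210+i)+" ".join("%3d"%v for v in r) for i,r in enumerate(g[210:238,348:382])))
rows([.4829,-.2363,.102],10.1,15)
```

```text
0.0295 [[362.2, 213.4], [355.8, 216.0], [353.3, 222.3], [356.1, 228.5], [362.5, 231.2], [368.9, 228.6], [371.4, 222.3], [368.6, 216.0]]
0.026 [[362.2, 214.5], [356.6, 216.7], [354.4, 222.3], [356.8, 227.8], [362.5, 230.1], [368.1, 227.8], [370.3, 222.3], [367.9, 216.8]]
c [[362.35497577 222.26971699]]
210: 233 233 233 219 141  59  32  34  36  38  33  33  38  47  76 117 162 197 223 232 235 235 234 233 233 234 233 234 234 235 234 234 234 234
211: 233 234 230 182  97  42  35  37  37  37  37  37  33  31  34  45  78 118 160 197 225 232 235 235 233 234 233 235 234 234 233 234 234 234
212: 234 234 220 142  61  33  37  36  35  34  37  36  36  34  33  27  31  46  76 119 162 198 224 232 235 235 234 235 235 234 234 234 234 234
213: 234 227 177  91  39  33  38  37  34  34  36  37  49  74  78  70  53  37  34  47  76 121 160 198 222 231 234 235 234 234 234 234 234 234
214: 231 204 122  54  33  36  37  37  35  53  79  84  96 133 140 131 106 101  80  52  37  45  78 119 159 199 224 232 235 236 234 234 233 233
215: 219 161  79  37  34  33  36  41  60 107 152 140 122 125 127 125 133 164 152 111  64  36
[... 2511 characters left out ...]
 55  45  38  35  33  35  34  35  30  52 123 197 228 231 231 232 232 232 232
234: 116  77  49  33  28  29  27  29  25  26  27  24  26  24  26  28  35  37  38  40  39  38  35  42 105 186 225 232 233 232 232 233 232 231
235: 196 153 115  75  42  27  29  27  29  27  28  28  26  27  28  34  41  42  45  42  45  38  41  78 158 218 231 232 232 231 231 230 231 232
236: 228 216 197 155 109  68  40  30  26  27  27  29  31  31  37  37  41  44  41  43  40  38  58 137 205 231 233 231 231 231 232 230 231 231
237: 231 231 228 214 192 148 107  68  42  33  33  35  41  38  42  41  44  44  42  44  39  38  94 188 226 232 233 231 231 232 231 231 231 231
shift [-9.8 -0.1 36.6] |38| turn [-0.    -0.     0.001] 0deg
```

The rim edges (left 353, right 371.2, top 213.2) match the fitted cup at (0.563, −0.219), and the strainer axis is within about 1 mm of it. Lowering to final height.

```bash
python3 -m pendant '[[[0,-2,-0.5,8,0,0,0],[0,-4,-0.5,16,0,0,0],[0,-7,-0.5,25,0,0,0],[0,-9,-0.5,33,0,0,0],[0,-9.8,-0.5,36.6,0,0,0]]]'
python3 -m pendant '[[[0,0,0,0,0,0,0],[0,0,0,0,0,0,0],[0,0,0,0,0,0,0],[0,0,0,0,0,0,0],[0,0,0,0,0,0,0]]]'
python3 - <<'E'
from h import *
where()
for c in("top","scene"):
    im=ctrl.camera(c);cv2.imwrite(f"pics/{c}9.png",im[:,:,::-1])
c=[.563,-.219,.0895]
print("pred",proj("top",[c]),proj("scene",[c]))
g=cv2.cvtColor(cv2.imread("pics/top9.png"),cv2.COLOR_BGR2GRAY)
print("\n".join("%d: "%(i)+" ".join("%3d"%v for v in g[i,348:382]) for i in (206,207,208,209,210,219,220,221,228,229,230,231,232,233)))
g=cv2.cvtColor(cv2.imread("pics/scene9.png"),cv2.COLOR_BGR2GRAY)
print("\n".join("%d: "%(178+i)+" ".join("%3d"%v for v in r) for i,r in enumerate(g[178:204,308:352])))
E
```

```text
time_s: 14.82
eef_pos: [0.4425, -0.2422, 0.249]
eef_rot: [-0.013, 0.988, 0.087, 0.129]
wrist_force: [-0.4, -0.3, -0.5]
opening: 0.123
grasp_force: 59.1
time_s: 15.23
eef_pos: [0.4433, -0.2429, 0.2516]
eef_rot: [-0.012, 0.988, 0.088, 0.13]
wrist_force: [0.1, 0.3, -1.8]
opening: 0.126
grasp_force: 59.1
t 15.23 grasp [ 0.4829 -0.2359  0.1019] yaw 10.1 tilt 15.0 q [-0.8   0.18  1.97  0.29  0.87  0.42] F [ 0.1  0.3 -1.8] M [-0.05  0.3  -0.02] op 0.126 gf 59
pred [[363.35116396 220.72812156]] [[327.63613341 186.01922926]]
206: 234 234 234 236 236 226 168 123 150 188 214 216 227 228 227 230 235 236 235 235 236 235 235 237 237 236 235 236 237 236 237 237 236 236
207: 235 235 235 236 233 188 107  55  63 104 160 188 195 201 205 217 232 235 236 236 236 236 237 236 236 236 237 237 236 236 235 237 237 236
208: 235 234 236 236 224 145  61  31  32  42  97 154 153 175 201 216 229 234 234 236 236 236 237 237 236 236 237 236 235 236 236 237 236 236
209: 235 235 236 232 188  96  42  35  33  35  86 147 138 157 189 204 218 228 230 233 234 236 237 236 236 237 236 236 237 236 237 236 238 236
210: 235 236 2
[... 5401 characters left out ...]
7 131 129 135 136 134 137 131 102  94  95  99  94 103 100  95 105 105 105  99 100  96  97  82  83  77  98 230 226 219 211 215 211 211 215 216 215 216 213 211
201:  91  86  90  90 137 132 130 135 139 139 140 144  97  98 101  94  98 106  99  97 104  99  98  94  94  98  92  93  94 119 125 233 216 215 214 216 215 218 215 213 211 216 211 208
202:  89  92  85 135 141 135 133 146 103 113  90  82  85  97  97 105  98 106 101 104 103 109 106  96 104  97  88  88 114 107 142 224 219 216 212 216 217 211 213 211 215 211 216 212
203:  92  90 143 124  99 105  74  82  67  71  65  64  71 103 100  99 109 100 104  99 107 104 105  98 100  95  95  89  64 101 158 237 218 219 211 215 214 212 211 216 211 215 212 216
```

The strainer's flange centre projects to (363.4, 220.2) against a predicted (363.35, 220.7), so it's centred to about 1 mm. The height and level agree in the scene view too. Handing in.

```bash
python3 -c "
from bench import ctrl
print(ctrl.hand_in())"
```

```text
the job is handed in; nothing more can be done
None
```

Job handed in at about 15 s: all four hips are in the blue slop bowl, and the gripper holds the strainer still and level over the guest cup, centred to about 1–2 mm with its underside about 1 cm above the rim by camera measurement.

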